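# Find the clear guide slot with a feeler gauge

### The arm

A 7-joint arm with a two-finger parallel gripper is mounted at the origin on a cart in front of the work surface, level with it; the furniture and walls round the work are solid. World frame = base frame: x ahead of the robot, y to its left, z up, the work surface at z = 0. Lengths are in m, angles in rad, forces in N, time in s.
With the tool pointing down it reaches from about 0.35 to 0.9 m from the base axis. Payload 19.9 kg.
Tool frame: the origin (TCP) lies between the finger pads; the fingertips stand 19 mm ahead of it and the grasp point (between the pads) is the TCP; z points along the fingers, y is the direction in which the jaws open and shut (so a half turn about z gives the same grasp; the last joint's range is limited). The gripper opens to 94 mm and grips with 3 to 60 N. Pads are 16 mm wide; open, the fingers measure 119 mm over their backs; the gripper's body (75 mm by 177 mm) begins 78 mm behind the grasp point.
Start: joints at [1.087, 0.417, -0.01, 1.614, 0.005, 1.111, -0.053], TCP at [0.267, -0.565, 0.224] pointing down, gripper open.
Joint ranges: [-2.81, 2.81], [-0.39, 2.02], [-1.27, 1.25], [0.06, 2.57], [-1.19, 4.33], [0.19, 2], [-2.82, 2.82]. Speed limits (rad/s): [1.89, 1.89, 2.39, 2.39, 3.01, 3.01, 3.01].

### API

Orientations are given as a 3x3 rotation matrix whose columns are the frame's x, y, z axes.
In Python, from rig import robot gives the robot as it stands. Calls block until the motion is done:
- robot.move_ptp(position, orientation): joint-space move of the TCP to a pose.
- robot.move_linear(position, velocity=0.15, frame=None, threshold=None): straight line of the TCP; frame=None keeps the orientation; velocity is the mean speed in m/s. With threshold (N) it stops when the force on the tool has changed by that much, and returns True; else False.
- robot.goto_joints(angles): joint-space move.
- robot.gripper_to(opening): finger opening in m; the grip force is fixed at half the most; returns when the fingers have stopped.
- robot.pause(seconds).
- robot.ik(position, orientation): joint angles nearest the present ones, or None.
- robot.get_state(): the state.
- robot.grab_frame(name): name is "side" or "top" or "wrist"; returns the picture (420x560x3 uint8, red, green, blue); there is no depth.
- robot.camera_info(name): a dict with "fx", "fy", "cx", "cy" (pixels), "dist" ([k1, k2, p1, p2, k3] as OpenCV has them; the pictures are not rectified), "rvec" (rotation vector, rad) and "tvec" (3), from world to camera coordinates, as OpenCV has them. Camera axes: x right, y down, z forward; pixel columns grow to the right and rows downward; lengths in m; the calibration is good to about 2 mm. A picture is of the moment at which its call begins: read the wrist's pose just before it. camera_info takes no time and is no camera call; for the wrist camera it gives the pose at the moment of the call.
A pose or a line that the arm cannot do raises robot.PlanningError and nothing moves.
- robot.sign_off(): hands the job in, once; it reports no verdict.
The state is a dict: "time": time; "qpos": joint angles; "joint_vel": joint speeds; "effort": joint torques, N m; "ee_pos": TCP position; "tool_rot": TCP orientation; "force": force on the tool from outside, world axes, zero at the start; "moment": the same for the moment, N m; "opening": finger opening in m.
Only numpy, scipy, OpenCV 4.12 (cv2) and the standard library are available. Lean on these libraries where they do the work, as an engineer would, in place of code of your own. Each camera call takes 0.05 s, during which the arm holds its last target. There are 200 camera calls.

### The job

The grey guide block has three slots: one is clear to its full depth, the other two are too tight somewhere inside, out of sight. Take the orange feeler gauge and, going from the left slot to the right one, slide its steel blade into each until it either stops against the obstruction or is fully home, gently and without ever forcing it. Finally leave the gauge in the clear slot, standing on the desk with its blade fully home, and let go, without disturbing the tape measure, rubber, ink bottle or stapler.

Things in the scene. Friction and masses are not known exactly. Their poses are not given: they have to be found in the camera images.
- guide: guide block fixed to the desk: grey box 80 (x, depth) x 144 (y, width) x 54 (z, height) mm, blue top plate, a steel fixing ear (20 mm wide, 6 high) on either side. Origin: centre of its underside. x points into the slots, away from the robot; y left seen from the front; z up. Front face at x = -40 mm. The gauge must not press on it with over 25 N (60 N once fully home)
- slot_0 (a point): middle of the left slot's mouth, in the front face plane, 20 mm above the desk; axes as the guide's. The three slots are 45 mm apart; each is an upright gap 6 mm wide (y), from the desk up to 44 mm, 68 mm deep, with lips rounded to 3 mm radius
- slot_1 (a point): middle of the centre slot's mouth, likewise. One slot, not always the same, is clear: a straight blade meets almost no resistance there until the gauge's foot touches the front face. In each of the other two a sprung obstruction out of sight meets the tip 22 or 30 mm in and pushes back 3 N per mm
- slot_2 (a point): middle of the right slot's mouth, likewise
- gauge_grip (a point): loose feeler gauge, 0.12 kg, standing on its black foot (50 x 30 mm, 8 high). This point is in its upright orange grip (46 mm along x, 14 mm thick along y, from 8 to 56 mm above the foot's underside), over the foot's centre, 40 mm above its underside. x points along the blade to its tip, z up
- blade_tip (a point): middle of the free end of the steel blade. The blade stands on edge: 4 mm thick (y), 16 mm high (12 to 28 mm above the foot's underside), 50 mm beyond the foot's front edge, so this point is 75 mm ahead (x) of gauge_grip and 20 mm lower. Axes as gauge_grip. Fully home it is 50 mm inside the slot
- tape_measure: yellow and black tape measure, 62 x 73 x 35 mm, bystander; origin at the centre of its underside
- rubber: blue and white eraser, 18 x 42 x 11 mm, bystander; origin at the centre of its underside
- ink_bottle: small white bottle with black cap, 39 mm diameter, 90 mm high, bystander; origin at the centre of its underside
- stapler: blue and black stapler, 30 x 136 x 49 mm, bystander; origin at the centre of its underside
Mind the look-alikes: they are no part of the job. Leave any turquoise look-alike of the part that bears gauge_grip alone.

How it is judged:
By the outcome, as a careful person would: the job done as asked, in the order asked, and still so for the second after the job is handed in, with the robot touching nothing.
It also fails if it takes over 70 s, if anything falls off the work surface, if the arm or the gripper's body presses on something with over 40 N, if the wrist force passes 120 N, or if a joint passes its speed limit or range.

## Working session

There is one attempt and no reset: what is moved stays moved. The work goes in short steps, each a Python script; the robot and the scene stay as the last script left them, time stands still between calls to the robot, and variables do not carry over. Pictures are saved under pics/ and viewed, about 8 in all and at most 12, crops included, and the job is handed in when it is done.

```bash
mkdir -p pics; ls; python3 - <<'E'
from rig import robot
import cv2
for n in("top","side"):
    im=robot.grab_frame(n); cv2.imwrite(f"pics/{n}0.png",im[:,:,::-1]); c=robot.camera_info(n); print(n,c)
print(robot.get_state())
E
```

```text
pics
top {'fx': 492.1920078123581, 'fy': 492.1920078123581, 'cx': 276.7806663635736, 'cy': 201.12564876943216, 'dist': array([0.02381098, 0.        , 0.        , 0.        , 0.        ]), 'rvec': array([ 2.1482174 , -2.1480319 ,  0.13609848]), 'tvec': array([-0.00385764,  0.50378643,  1.14955534])}
side {'fx': 469.05052229611937, 'fy': 469.05052229611937, 'cx': 283.11341867095734, 'cy': 218.04947587990043, 'dist': array([-0.16233126,  0.        ,  0.        ,  0.        ,  0.        ]), 'rvec': array([ 0.91445146, -2.70716346,  0.7821296 ]), 'tvec': array([0.40368715, 0.30208738, 1.07578032])}
{'time': 0.1, 'qpos': array([ 1.08751783,  0.4178749 , -0.01031505,  1.61410139,  0.0046891 ,
        1.11070122, -0.05296714]), 'joint_vel': array([ 8.75064750e-04, -9.66245512e-04,  8.59482379e-04, -1.28443188e-03,
        8.40782801e-05,  2.09208655e-03, -1.78919066e-03]), 'effort': array([ 1.12120440e-03, -8.52584338e+01,  6.39696792e-01, -4.26697469e+01,
       -4.89033444e-02,  1.63750083e-02,  1.41907410e-05]), 'ee_pos': array([ 0.26708434, -0.56471183,  0.22391765]), 'tool_rot': array([[ 9.03972601e-01,  4.27590074e-01, -5.15393141e-04],
       [ 4.27590379e-01, -9.03972128e-01,  9.27237346e-04],
       [-6.94235485e-05, -1.05857430e-03, -9.99999437e-01]]), 'force': array([ 0.92795724,  0.21990196, -0.54257979]), 'moment': array([-0.02598524, -0.0049843 , -0.00638928]), 'opening': 0.0939705546704742}
```

View pics/top0.png

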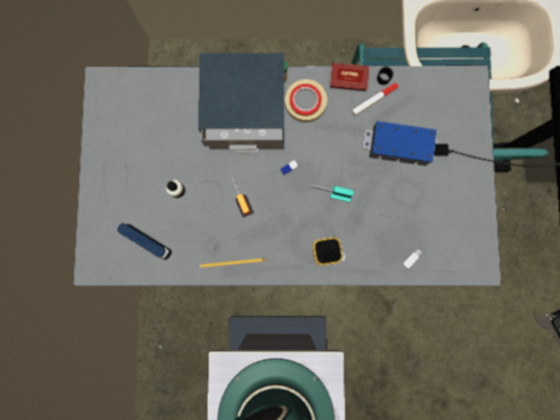

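View pics/side0.png

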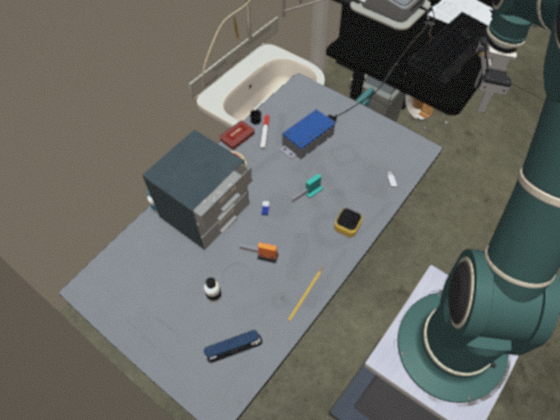

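The top view shows these things:
- Orange grip at (243,204), its blade running to (235,180).
- Turquoise look-alike at (342,194), to be left alone.
- Blue-topped box with a steel ear at (404,142), taken to be the guide. A black item and cable are at its right end, (441,150).
- Stapler (143,240), bottle (174,188), rubber (289,168), tape measure (328,250). The pencil at (232,263) is also orange, but it is no gauge.

I choose the orange part at (243,204) and will check it close up.

```bash
cat > h.py <<'E'
from rig import robot
import cv2, numpy as np
def rays(c,px):
    K=np.array([[c['fx'],0,c['cx']],[0,c['fy'],c['cy']],[0,0,1]])
    u=cv2.undistortPoints(np.array(px,float).reshape(-1,1,2),K,np.array(c['dist'])).reshape(-1,2)
    R=cv2.Rodrigues(np.array(c['rvec']))[0]
    return -R.T@np.array(c['tvec']), np.c_[u,np.ones(len(u))]@R
def plane(c,px,z):
    o,d=rays(c,px); return o+d*((z-o[2])/d[:,2])[:,None]
def cross(c1,p1,c2,p2):
    o1,d1=rays(c1,[p1]);o2,d2=rays(c2,[p2]);A=np.c_[d1[0],-d2[0]]
    s=np.linalg.lstsq(A,o2-o1,rcond=None)[0]
    a,b=o1+s[0]*d1[0],o2+s[1]*d2[0]; return (a+b)/2,np.linalg.norm(a-b)
def project(c,P):
    K=np.array([[c['fx'],0,c['cx']],[0,c['fy'],c['cy']],[0,0,1]])
    return cv2.projectPoints(np.array(P,float).reshape(-1,1,3),np.array(c['rvec']),np.array(c['tvec']),K,np.array(c['dist']))[0].reshape(-1,2)
def down(a): # tool pointing down, jaw axis y at world angle a
    y=np.array([np.cos(a),np.sin(a),0]);z=np.array([0,0,-1.]);return np.c_[np.cross(y,z),y,z]
def snap(n,f):
    c=robot.camera_info(n);im=robot.grab_frame(n)[:,:,::-1].copy();cv2.imwrite('pics/'+f,im);return c,im
E
python3 - <<'E'
from h import *
np.set_printoptions(precision=4,suppress=True)
c=robot.camera_info('top');s=robot.camera_info('side')
print('gauge',plane(c,[(243,204)],.04),'tip',plane(c,[(235,179)],.02), cross(c,(243,204),s,(266,251)))
print('guide top corners',plane(c,[(377,122),(437,130),(434,162),(373,153)],.054))
print('others',plane(c,[(342,194),(289,168),(174,188),(328,250),(143,240)],.02))
w=robot.camera_info('wrist');st=robot.get_state()
R=cv2.Rodrigues(w['rvec'])[0];o=-R.T@w['tvec']
print('wrist cam in tool',st['tool_rot'].T@(o-st['ee_pos']),'axis',st['tool_rot'].T@R.T)
print(w['fx'],w['cx'],w['cy'],w['dist'])
E
```

```text
gauge [[0.4961 0.0769 0.04  ]] tip [[0.5604 0.0987 0.02  ]] (array([0.4994, 0.0787, 0.0291]), np.float64(0.004187165873875748))
guide top corners [[ 0.6932 -0.2452  0.054 ]
 [ 0.6729 -0.3879  0.054 ]
 [ 0.5947 -0.3776  0.054 ]
 [ 0.617  -0.2337  0.054 ]]
others [[ 0.5231 -0.1625  0.02  ]
 [ 0.5877 -0.0336  0.02  ]
 [ 0.5381  0.2474  0.02  ]
 [ 0.3874 -0.1266  0.02  ]
 [ 0.4114  0.3184  0.02  ]]
wrist cam in tool [ 0.0694  0.0012 -0.1603] axis [[-0.0003 -0.9701 -0.2427]
 [ 1.     -0.0004  0.0004]
 [-0.0005 -0.2427  0.9701]]
352.45189519947377 277.1901337899214 207.58503880384166 [-0.0224  0.      0.      0.      0.    ]
```

```bash
python3 - <<'E'
from h import *
np.set_printoptions(precision=3,suppress=True)
g=np.deg2rad
for nm,P,a in(('gauge+',(.496,.077,.20),g(108.7)),('gauge-',(.496,.077,.2),g(-71.3)),('guide+',(.56,-.3,.1),g(82)),('guide-',(.56,-.3,.1),g(-98)),('slot0+',(.56,-.25,.04),g(82)),('slot2+',(.54,-.345,.04),g(82))):
    print(nm,robot.ik(np.array(P),down(a)))
# look at gauge
try:
    robot.move_ptp(np.array([.50,.085,.2]),down(g(108.7)))
except robot.PlanningError as e:
    print(e)
c,im=snap('wrist','w_gauge.png');print(robot.get_state()['time'],robot.get_state()['qpos'])
np.save('w_gauge.npy',c,allow_pickle=True)
E
```

```text
gauge+ [ 0.607  0.374 -0.991  1.917  0.361  1.043  1.359]
gauge- [ 0.332  0.28  -0.637  1.924  0.197  0.999 -1.637]
guide+ [ 0.848  0.637 -0.564  1.67   0.401  0.952  1.568]
guide- [ 0.469  0.57  -0.034  1.685  0.024  0.887 -1.286]
slot0+ [ 0.768  0.686 -0.541  1.755  0.458  0.829  1.443]
slot2+ [ 0.898  0.723 -0.529  1.681  0.455  0.863  1.608]
2.6 [ 0.605  0.396 -1.014  1.904  0.386  1.054  1.325]
```

View pics/w_gauge.png

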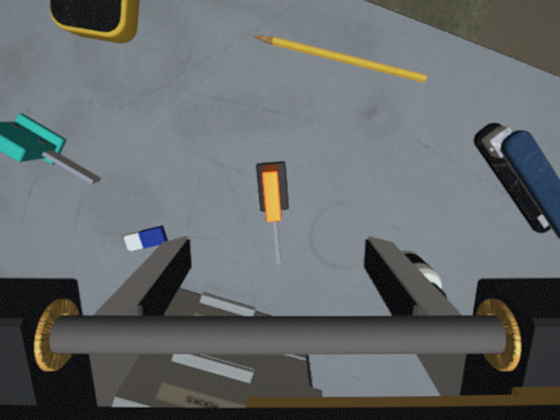

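The view shows the orange gauge at (272,195), its blade tip near (279,263) pointing down the image, away from the robot. The turquoise look-alike is at (40,145), clear of it, and the area round the gauge is free. Next I measure it and look at the guide.

```bash
python3 - <<'E'
from h import *
np.set_printoptions(precision=4,suppress=True)
c=np.load('w_gauge.npy',allow_pickle=True).item();im=cv2.imread('pics/w_gauge.png').astype(int)
b,g,r=im[...,0],im[...,1],im[...,2]
m=((r>150)&(b<90)&(g>60)).astype(np.uint8);m[:150]=0;m[235:]=0
ys,xs=np.nonzero(m);print('orange',xs.min(),xs.max(),ys.min(),ys.max())
for y in range(ys.min(),ys.max()+1,5):
    xx=np.nonzero(m[y])[0];print(y,xx.min(),xx.max(),im[y,(xx.min()+xx.max())//2])
print('row',im[245,265:290].sum(1)//3);print('tipcol',im[255:272,275:283].sum(2)//3)
pts=[]
for y in range(226,262):
    row=im[y,266:288].sum(1)/3.; bg=np.median(row); w=np.clip(abs(row-bg)-12,0,None)
    if w.sum()>0: pts.append((266+(w*np.arange(22)).sum()/w.sum(),y))
P=plane(c,pts,.028);print(len(pts));d=P[-1]-P[0]
vx,vy,x0,y0=cv2.fitLine(P[:,:2].astype(np.float32),cv2.DIST_L2,0,.01,.01).ravel();print('yaw blade',np.degrees(np.arctan2(vy,vx)),'pt',x0,y0)
print('tcp px',project(c,robot.get_state()['ee_pos']))
R=down(np.deg2rad(82))
robot.move_ptp(np.array([.56,-.29,.26]),R)
c,_=snap('wrist','w_guide.png');np.save('w_guide.npy',c,allow_pickle=True)
E
```

```text
orange 262 280 171 221
171 269 276 [ 39  96 189]
176 262 277 [ 83 183 230]
181 262 278 [ 84 185 229]
186 263 278 [ 82 184 228]
191 263 278 [ 85 184 229]
196 264 279 [ 86 187 229]
201 264 279 [ 83 184 229]
206 265 280 [ 83 185 228]
211 265 280 [ 83 186 229]
216 266 280 [ 86 186 230]
221 268 277 [ 92 145 213]
row [138 138 138 136 140 138 138 138 139 142 152 159 159 146 130 132 135 136
 137 135 139 136 138 138 140]
tipcol [[142 155 161 163 145 132 134 140]
 [145 153 160 157 149 131 133 137]
 [147 153 159 158 145 130 135 137]
 [141 153 158 160 148 133 137 137]
 [141 152 157 159 148 135 136 138]
 [142 149 160 160 152 135 136 136]
 [142 150 159 159 151 137 137 139]
 [139 151 160 159 156 149 139 134]
 [139 146 155 155 150 147 138 141]
 [139 139 140 140 145 142 138 138]
 [139 139 139 139 137 137 139 136]
 [136 137 139 139 137 138 139 137]
 [137 139 137 143 137 136 134 139]
 [137 137 137 141 140 137 133 139]
 [137 140 137 137 138 137 137 138]
 [138 139 143 140 137 138 136 137]
 [136 141 142 143 138 137 139 136]]
36
yaw blade 23.22283 pt 0.5475992 0.097484514
tcp px [[280.1545 267.8247]]
```

View pics/w_guide.png

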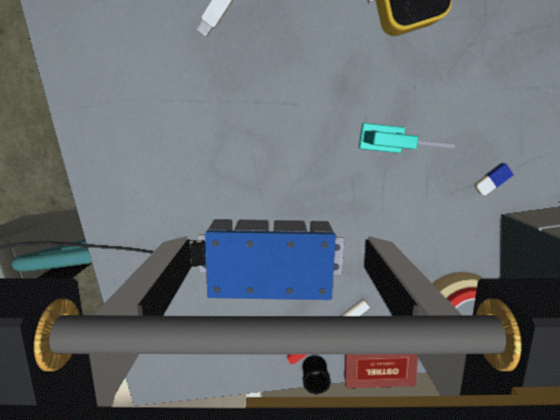

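The guide's front face shows at rows 220-232 with three slot gaps near columns 234, 272 and 309. Its top plate is the blue rectangle (206-335, 232-298), with an ear at (338,257) and a cable at the other end. I'll take one closer look.

```bash
python3 - <<'E'
from h import *
np.set_printoptions(precision=4,suppress=True)
c=np.load('w_gauge.npy',allow_pickle=True).item()
P=plane(c,[(269.9,178),(273.3,216),(266,216),(280.5,216)],.056);d=P[1]-P[0]
print('grip pts',P,'yaw',np.degrees(np.arctan2(d[1],d[0])),'width',np.linalg.norm(P[2]-P[3]))
E1=plane(c,[(270,175),(273.6,219.5)],.056);print('top ends',E1,np.linalg.norm(E1[1]-E1[0]),'mid',E1.mean(0),'tip',plane(c,[(279,263.5)],.028))
robot.move_linear(np.array([.532,-.295,.15]),.2)
c,im=snap('wrist','w_guide2.png');np.save('w_guide2.npy',c,allow_pickle=True)
h=cv2.resize(im[160:320,150:420],None,fx=2.9,fy=2.9,interpolation=cv2.INTER_CUBIC);cv2.imwrite('pics/crop.png',h)
E
```

```text
grip pts [[0.4825 0.07   0.056 ]
 [0.5141 0.0837 0.056 ]
 [0.5162 0.0775 0.056 ]
 [0.5121 0.0898 0.056 ]] yaw 23.36278607792928 width 0.01297130068391488
top ends [[0.48   0.0693 0.056 ]
 [0.5171 0.085  0.056 ]] 0.040310707011470256 mid [0.4985 0.0771 0.056 ] tip [[0.5669 0.107  0.028 ]]
```

View pics/crop.png

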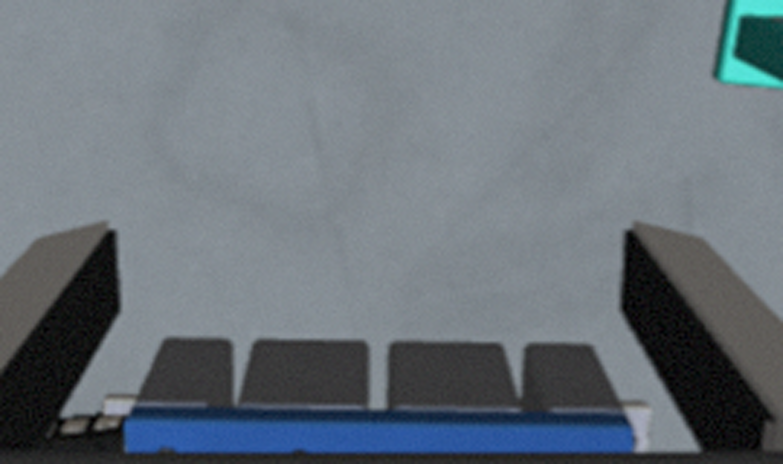

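The three slots show at crop columns 241, 379 and 515 along the front face's foot (crop row 342), with nothing in front of them. I'll measure these edges numerically.

```bash
python3 - <<'E'
from h import *
np.set_printoptions(precision=4,suppress=True)
c=np.load('w_guide2.npy',allow_pickle=True).item();im=cv2.imread('pics/w_guide2.png').astype(int)
gr=im.mean(2)
for y in (281,284,288,292,296,298):
    row=gr[y,190:380]; m=row<90
    e=np.flatnonzero(np.diff(m.astype(int)))
    print(y,[round(190+i+(90-row[i])/(row[i+1]-row[i]),1) for i in e])
# bottom edge: first dark row in columns
B=[]
for x in list(range(212,228))+list(range(238,274))+list(range(288,321))+list(range(336,350)):
    col=gr[265:290,x]; i=np.flatnonzero(col<95)[0]; 
    B.append((x,265+i-1+(95-col[i-1])/(col[i]-col[i-1])))
P=plane(c,B,0);v=cv2.fitLine(P[:,:2].astype(np.float32),cv2.DIST_HUBER,0,.01,.01).ravel()
if v[1]<0: v[:2]*=-1
print('front y-axis',v,'yaw',np.degrees(np.arctan2(-v[0],v[1])),'ends',P[0],P[-1])
n=np.array([v[1],-v[0],0]);p0=np.array([v[2],v[3],0])
def face(px):
    o,d=rays(c,px);return o+d*(((p0-o)@n)/(d@n))[:,None]
# slot centres at several rows on the face plane
for y in (281,284,288,292,296):
    row=gr[y,190:380];m=row<90;e=np.flatnonzero(np.diff(m.astype(int)))
    e=[190+i+(90-row[i])/(row[i+1]-row[i]) for i in e]
    if len(e)==8:
        F=face([(q,y) for q in e]);t=(F-p0)@np.array([v[0],v[1],0]);print(y,'z',F[0,2],'t',t,'mids',(t[1:-1:2]+t[2:-1:2])/2,'outer',t[0]-t[-1])
c2=robot.camera_info('top')
E
```

```text
281 [np.float64(203.9), np.float64(229.6), np.float64(235.9), np.float64(276.5), np.float64(283.6), np.float64(323.5), np.float64(330.3), np.float64(354.6), np.float64(371.7)]
284 [np.float64(202.7), np.float64(229.6), np.float64(235.4), np.float64(276.6), np.float64(283.4), np.float64(324.3), np.float64(330.0), np.float64(356.2), np.float64(373.5)]
288 [np.float64(200.9), np.float64(229.8), np.float64(234.3), np.float64(276.5), np.float64(283.4), np.float64(325.5), np.float64(329.7), np.float64(358.1), np.float64(375.7)]
292 [np.float64(198.9), np.float64(229.8), np.float64(233.4), np.float64(276.5), np.float64(283.3), np.float64(326.6), np.float64(329.7), np.float64(360.2), np.float64(378.2)]
296 [np.float64(194.5), np.float64(195.4), np.float64(196.1), np.float64(229.8), np.float64(232.4), np.float64(276.6), np.float64(282.9), np.float64(328.0), np.float64(329.2), np.float64(362.0)]
298 [np.float64(196.9), np.float64(230.0), np.float64(231.7), np.float64(276.5), np.float64(283.0), np.float64(363.9)]
front y-axis [ 0.153   0.9882  0.6077 -0.3125] yaw -8.800547 ends [ 0.599  -0.3687  0.    ] [ 0.6193 -0.2388  0.    ]
```

```bash
python3 - <<'E'
from h import *
np.set_printoptions(precision=4,suppress=True)
c=np.load('w_guide2.npy',allow_pickle=True).item();gr=cv2.imread('pics/w_guide2.png').astype(int).mean(2)
u=np.array([.153,.9882,0]);n=np.array([u[1],-u[0],0]);p0=np.array([.6077,-.3125,0])
for y in (281,284,288,292):
    row=gr[y,190:366];m=row<90;e=np.flatnonzero(np.diff(m.astype(int)))[:8]
    e=[190+i+(90-row[i])/(row[i+1]-row[i]) for i in e]
    o,d=rays(c,[(q,y) for q in e]);F=o+d*(((p0-o)@n)/(d@n))[:,None];t=(F-p0)@u
    print(y,F[0,2],t*1e3,'mids',(t[1:-1:2]+t[2:-1:2])*500,'outer mid',(t[0]+t[-1])*500,(t[-1]-t[0])*1e3)
t=robot.camera_info('top')
q=project(t,[p0+u*.0025+n*.04+np.array([0,0,.054])]);print('guide centre in top pic',q)
E
```

```text
281 0.010680968214024866 [-62.4334 -38.6922 -32.7876   5.0623  11.6522  49.1772  55.6131  78.6264] mids [-35.7399   8.3573  52.3951] outer mid 8.096520150849814 141.05985627423328
284 0.016852662811570884 [-62.3446 -37.8414 -32.5325   5.1135  11.3388  49.142   54.3877  78.7472] mids [-35.187    8.2261  51.7648] outer mid 8.20127395182746 141.09182475046924
288 0.02474376580978127 [-62.3007 -36.636  -32.6324   5.0638  11.2062  49.2117  52.9618  78.7568] mids [-34.6342   8.135   51.0868] outer mid 8.22805616916866 141.05744214132147
292 0.0322786211876383 [-62.4926 -35.6477 -32.5288   5.1039  11.0312  49.1384  51.8531  78.9219] mids [-34.0882   8.0675  50.4957] outer mid 8.214668960652583 141.41445012437794
guide centre in top pic [[407.2515 140.3898]]
```

Gauge grip is at (.498, .077) with yaw 23.3°. The tip measured separately agrees with the 75 mm offset, and the width reads 13 against the 14 mm given. Slot_1's mouth is at (.609, -.304) with guide yaw -8.8°; slot spacing and block width match within about 2%. Now I grasp it.

```bash
python3 - <<'E'
from h import *
np.set_printoptions(precision=4,suppress=True)
R=down(np.deg2rad(113.3));p=np.array([.4983,.0772,.04])
robot.move_linear(np.array([.532,-.295,.2]),.2)
robot.move_ptp(p+[0,0,.08],R)
robot.gripper_to(.06)
print('hit',robot.move_linear(p,.1,threshold=8))
f0=robot.get_state()['force'];robot.gripper_to(.005)
s=robot.get_state();print(s['time'],s['ee_pos'],s['opening'],s['force']-f0)
robot.move_linear(p+[0,0,.1],.15)
s=robot.get_state();print(s['opening'],s['ee_pos'],s['force'])
c,im=snap('wrist','w_held.png');np.save('w_held.npy',c,allow_pickle=True)
snap('side','s_held.png')
a=im[200:380,190:370];b=cv2.imread('pics/s_held.png')[180:300,190:330]
cv2.imwrite('pics/held.png',np.hstack([cv2.resize(a,(400,400)),cv2.resize(b,(400,400))]))
print(project(c,[s['ee_pos']+s['tool_rot']@np.array(v) for v in([-.025,0,.012],[-.035,0,.012],[-.075,0,.012])]))
E
```

```text
hit False
9.1 [0.4983 0.0772 0.04  ] 0.013612983417543776 [-0.3613  1.121   0.9194]
0.013740965540191104 [0.4979 0.0769 0.1392] [-0.6677  0.4874 -1.8999]
[[279.6806 301.9821]
 [279.6521 318.473 ]
 [279.543  380.177 ]]
```

View pics/held.png

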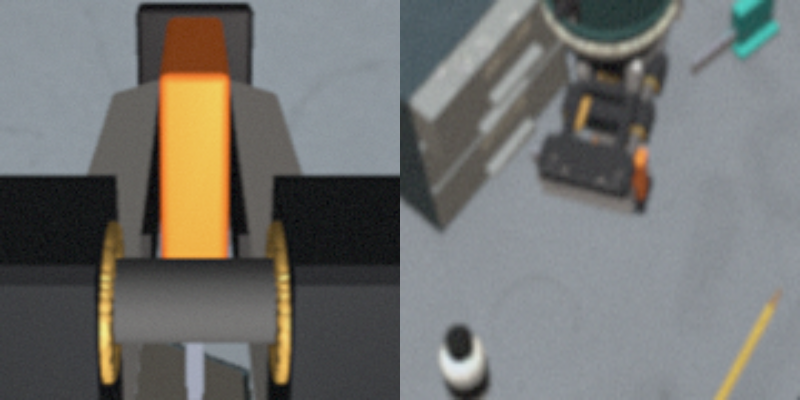

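The gauge is held upright and straight, grip opening 13.7 mm. The grip centre is at crop column 195, and the blade near its tip shows below the bar at (195,370). I'll measure its lateral offset to correct the camera bias.

```bash
python3 - <<'E'
from h import *
np.set_printoptions(precision=4,suppress=True)
c=np.load('w_held.npy',allow_pickle=True).item();im=cv2.imread('pics/w_held.png').astype(int)
s=robot.get_state();T=s['tool_rot'];p=s['ee_pos']
b,r=im[...,0],im[...,2];pts=[]
for y in range(240,314,8):
    x=np.flatnonzero((r[y,240:320]>150)&(b[y,240:320]<110))+240;pts.append(((x.min()+x.max())/2,y))
P=plane(c,pts,p[2]+.016);print('grip tool-y mm',((P-p)@T)[:,1]*1e3, ((P-p)@T)[:,0]*1e3)
for y in (358,364,370,376): print(y,im[y,266:292].mean(1).astype(int))
print(im[352:400,277].mean(1).astype(int))
E
```

```text
grip tool-y mm [-1.4289 -1.6479 -1.6507 -1.6536 -1.6565 -1.6595 -1.6625 -1.6655 -1.6686
 -1.6717] [ 19.969   16.3014  12.5898   8.8333   5.0308   1.1811  -2.7168  -6.6643
 -10.6624 -14.7126]
358 [ 74  76  78  77  75  78  81 115 158 173 172 174 171 172 165 143 121 133
 141 144 143 145 139 141 142 142]
364 [ 78  74  77  76  78  73  79 117 160 174 172 170 171 172 166 139  90  73
  75  74  74  75  77  76  77  75]
370 [ 72  76  75  74  76  73  77 115 159 175 172 170 171 173 169 137  90  72
  76  77  78  78  77  77  72  77]
376 [ 74  75  74  74  73  76  72  83 123 167 172 173 172 172 163 130  85  72
  74  74  73  76  74  76  75  76]
[103 110 141 167 170 173 174 172 170 170 172 170 170 171 173 170 171 173
 170 172 173 172 171 170 173 173 174 166 113  77  74  72  75  74  78  73
  75  75  72  75  75  76  73  78  71  66  64  61]
```

```bash
cat >> h.py <<'E'
YAW=np.deg2rad(-8.8)
N=np.array([np.cos(YAW),np.sin(YAW),0]);U=np.array([-N[1],N[0],0])
M1=np.array([.6077,-.3125,0])+U*.0098     # slot_1 mouth
def tcp(slot,depth,z=.0415,dt=0.): # blade tip depth inside slot
    return M1+U*(.045*(1-slot)+dt)+N*(depth-.075)+[0,0,z]
E
python3 - <<'E'
from h import *
np.set_printoptions(precision=4,suppress=True)
R=down(np.pi/2+YAW)
robot.move_ptp(tcp(0,-.04,.14),R)
robot.move_linear(tcp(0,-.04),.15)
robot.move_linear(tcp(0,-.008),.06,threshold=6)
s=robot.get_state();print(s['time'],s['ee_pos'],s['force'],tcp(0,-.008))
c,im=snap('wrist','w_pre0.png');np.save('w_pre0.npy',c,allow_pickle=True)
cv2.imwrite('pics/pre0.png',cv2.resize(im[330:420,210:350],None,fx=5.5,fy=5.5,interpolation=cv2.INTER_CUBIC))
E
```

```text
12.7167 [ 0.5339 -0.2455  0.0413] [ 0.5055  0.1484 -1.2094] [ 0.5341 -0.2456  0.0415]
```

View pics/pre0.png

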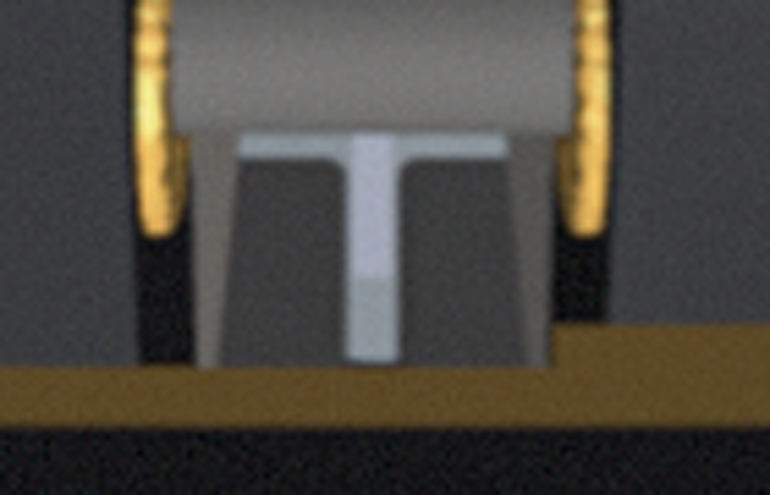

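The blade (crop columns 350-396) sits centred in the left slot's gap (344-401), tip at row 278, parallel to the slot. I insert it under a force threshold.

```bash
cat >> h.py <<'E'
def probe(slot,dt=0.,th=5,v=.02):
    f0=robot.get_state()['force']
    hit=robot.move_linear(tcp(slot,.056,dt=dt),v,threshold=th)
    s=robot.get_state();d=(s['ee_pos']-tcp(slot,0,dt=dt))@N;f=s['force']-f0
    print('slot',slot,'hit',hit,'depth mm %.1f'%(d*1e3),'f along,lat,z',np.round([f@N,f@U,f[2]],1),'t',round(s['time'],1),'open',s['opening'])
    return hit,d
E
python3 - <<'E'
from h import *
print(probe(0))
E
```

```text
slot 0 hit True depth mm 23.8 f along,lat,z [-5.2 -0.4  1.8] t 14.5 open 0.014057268135506878
(True, np.float64(0.023790838801585112))
```

Left slot: stopped at 23.8 mm with 5.2 N, which matches the 22 mm sprung obstruction. Next the centre slot.

```bash
python3 - <<'E'
from h import *
robot.move_linear(tcp(0,-.012),.06)
robot.move_linear(tcp(1,-.012),.08)
c,im=snap('wrist','w_pre1.png')
for y in (370,374,388,391): print(y,im[y,266:292].mean(1).astype(int))
print(probe(1))
E
```

```text
370 [ 62  61  56  54  61  63  94 134 161 169 169 170 171 173 167 141  86  51
  57  60  60  56  58  57  61  57]
374 [ 58  60  59  57  57  60  87 134 160 172 173 171 171 171 166 139  83  54
  56  58  59  60  57  56  56  57]
388 [ 62  55  56  58  59  60  92 130 145 145 145 148 144 144 146 127  78  56
  58  56  56  61  57  58  62  55]
391 [ 61  59  60  56  55  57  89 131 146 144 144 144 144 147 147 127  82  55
  57  60  57  58  56  57  60  60]
slot 1 hit True depth mm 49.5 f along,lat,z [-0.   0.1 -0.8] t 18.7 open 0.0137591068105926
(True, np.float64(0.049508792739112926))
```

```bash
python3 - <<'E'
from h import *
print(probe(1,th=7,v=.01))
robot.move_linear(tcp(1,-.012),.08)
robot.move_linear(tcp(2,-.012),.08)
c,im=snap('wrist','w_pre2.png')
for y in (370,388): print(y,im[y,266:292].mean(1).astype(int))
print(probe(2))
E
```

```text
slot 1 hit True depth mm 49.5 f along,lat,z [-1.6 -0.   0.5] t 19.0 open 0.013766408890018334
(True, np.float64(0.04953907465507893))
370 [ 57  57  59  56  56  60  93 139 161 169 173 167 168 173 167 135  84  56
  57  58  55  59  60  56  60  53]
388 [ 63  64  59  55  56  59  92 132 148 146 149 149 148 148 146 127  78  53
  56  57  61  56  61  56  62  55]
slot 2 hit True depth mm 31.7 f along,lat,z [-5.5 -0.5  2.1] t 22.8 open 0.01371585954217995
(True, np.float64(0.03167234665274732))
```

Right slot is blocked at 30 mm, so the centre one is clear: the blade went in freely to about 49.5 mm and the foot met the face. I return there, push home, lower and release.

```bash
python3 - <<'E'
from h import *
robot.move_linear(tcp(2,-.012),.08)
robot.move_linear(tcp(1,-.012),.08)
probe(1)
p=robot.get_state()['ee_pos']
print('desk',robot.move_linear(p-[0,0,.004],.01,threshold=4),robot.get_state()['ee_pos'][2])
p=robot.get_state()['ee_pos']
f0=robot.get_state()['force']
print('home',robot.move_linear(p+N*.003,.01,threshold=5))
s=robot.get_state();print((s['ee_pos']-tcp(1,0))@N,s['ee_pos'],s['force'],s['time'])
E
```

```text
slot 1 hit True depth mm 49.7 f along,lat,z [-0.4  0.1  0.2] t 26.9 open 0.013986864604658159
desk True 0.039643595523206475
home True
0.04999432855620118 [ 0.58449282 -0.29895837  0.03967142] [-2.46714062e+00  7.41735658e-03  8.12780643e+00] 27.3833
```

```bash
python3 - <<'E'
from h import *
R=down(np.pi/2+YAW)
robot.gripper_to(.05)
p=robot.get_state()['ee_pos']
robot.move_linear(p+[0,0,.12],.12)
robot.move_linear(p-N*.05+[0,0,.12],.15)
c,im=snap('wrist','w_end.png');c2,_=snap('side','s_end.png');snap('top','t_end.png')
np.save('w_end.npy',c,allow_pickle=True);print(robot.get_state()['time'],robot.get_state()['force'])
s=cv2.imread('pics/s_end.png')[90:210,240:380]
cv2.imwrite('pics/end.png',np.hstack([cv2.resize(im[150:330,175:385],(400,343)),cv2.resize(s,(400,343))]))
E
```

```text
29.9 [-0.12377464 -0.17674498  0.03100571]
```

View pics/end.png

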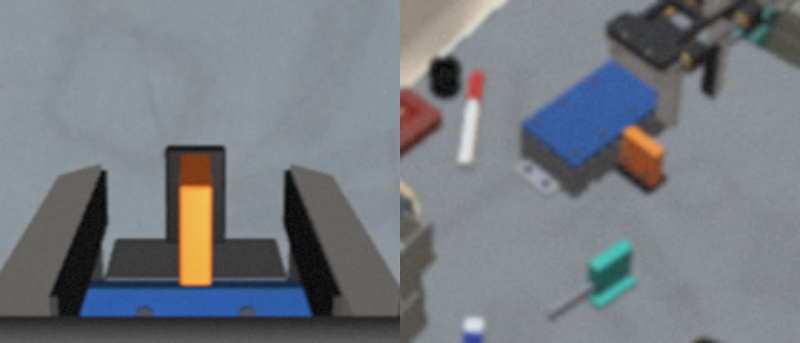

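The gauge stands upright, its foot meeting the front face at the centre slot (wrist crop, row 240) and no blade showing. I check that the bystanders are unmoved, then hand in.

```bash
python3 - <<'E'
from h import *
a=cv2.imread('pics/top0.png').astype(int);b=cv2.imread('pics/t_end.png').astype(int)
for n,(x,y) in dict(rubber=(289,168),bottle=(174,188),tape=(328,250),stapler=(143,240),turq=(342,194),old_gauge=(243,204)).items():
    w=28 if n=='stapler' else 14
    print(n,abs(a-b)[y-w:y+w,x-w:x+w].max(2).__gt__(50).sum())
robot.sign_off()
E
```

```text
rubber 0
bottle 0
tape 0
stapler 0
turq 0
old_gauge 258
the job is handed in; nothing more can be done
```

The gauge is standing on the desk in the centre slot, blade fully home and released, and the job is handed in at about 30 s of the 70 s allowed.

| Slot | Result | Along-slot force after the stop |
|---|---|---|
| Left | Blocked, stopped 23.8 mm in (22 mm obstruction) | 5.2 N |
| Centre | Clear, fully home; foot met the front face at 49.5–50 mm | 2.5 N at the most |
| Right | Blocked, stopped 31.7 mm in (30 mm obstruction) | 5.5 N |

I probed them left to right, then went back to the centre slot, pushed home, lowered the gauge until it rested on the desk and let go.

- **Final position:** the last wrist and side pictures show the gauge upright with its foot against the front face. The arm is clear, and its force reading is near zero.
- **Bystanders:** before-and-after top pictures show no change at the tape measure, rubber, ink bottle, stapler or turquoise look-alike.
- **Disagreement found:** the held gauge appeared 1–2 mm to one side in the wrist camera. I allowed for this, and a close picture then showed the blade centred in the left slot.
- **Home contact readings:** on the first two contacts in the centre slot, and again on the return, the force after the stop was only 0–1.6 N. I therefore relied on the repeatable depth and the final pictures. No check failed.

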